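# Stack spacer and washer on a spindle and lock them with a bayonet retainer

## Robot

A 6-joint arm with a two-finger parallel gripper is mounted at the origin on the work surface; the furniture and walls round the work are solid. World frame = base frame: x ahead of the robot, y to its left, z up, the work surface at z = 0. Lengths are in m, angles in degrees, forces in N, time in s.
With the tool pointing down it reaches from about 0.4 to 0.825 m from the base axis. Payload 7 kg.
Tool frame: the origin (TCP) lies midway between the tips of the shut fingers; the grasp point (between the pads) lies 19 mm behind it; z points along the fingers, y is the line along which they close (so a half turn about z gives the same grasp; the last joint's range is limited). The gripper opens to 88 mm and grips with 3 to 60 N. Pads are 19 mm wide; open, the fingers measure 130 mm over their backs; the gripper's body (78 mm by 193 mm) begins 47 mm behind the grasp point.
Start: joints at [-59.639, 20.546, 0.682, 0, -70.136, -16.507], TCP at [0.162, -0.655, 0.227] pointing down, gripper open.
Joint ranges: [-176.03, 176.03], [-82.01, 121.73], [-58.28, 71.71], [-173.87, 95.51], [-174.79, -0.11], [-173.66, 173.66]. Speed limits (degrees/s): [136.94, 136.94, 172.46, 180, 180, 180].

## Interface

Orientations are given as [roll, pitch, yaw] about the fixed x, y, z axes, in that order (R = Rz(yaw) Ry(pitch) Rx(roll)).
In Python, from plant import telemetry, viewer, workorder gives the robot as it stands. The module is installed in compiled form; this text tells all that it offers.
- The arm moves only by the tool carry_out, never from a script. Its argument "rows" is a list of rows, each a list of 6 numbers: the shift along the tool's x, y, z in m, then the turn, a rotation vector about the tool's x, y, z in rad. In form: [[tx, ty, tz, ax, ay, az], ...]. A call has 1 to 8 rows; each row is the pose to reach, as a shift and turn from the pose commanded when the call began, along the tool's axes at that moment; what a row does not reach only later rows make up. A row lasts 1/8 s, in which the tool goes at most 62.5 mm and 10.7 degrees, less where a joint would pass 70% of its speed; a pose out of reach is approached as far as the arm can. A call with a gripper value outside its range is refused whole. "grip" is the gripper's target within -1 to 1 (fully open at 1, half-way at 0, shut at -1), set as the call begins (left out, the last holds). The fingers move at their own pace and stop on an object; the grip force is fixed at half the most. Time passes only in rows, so rows that repeat a pose let the fingers close. It gives the time, the measured TCP pose, the force, the opening and the grip force at its end, in the units of the state.
- telemetry.get_obs(): the state, without advancing time (a new reading comes with each control period).
- viewer.snapshot(name): name is "side" or "top" or "wrist"; returns the picture (384x512x3 uint8, red, green, blue); there is no depth.
- viewer.camera_info(name): a dict with "intrinsics" (3x3 intrinsics, pixels), "extrinsics" (4x4, takes a point from camera to world coordinates); the wrist camera has in their place "tool_from_camera" (4x4, takes a point from camera to tool coordinates, whose origin is the TCP and whose axes are the flange's). Camera axes: x right, y down, z forward; pixel columns grow to the right and rows downward; lengths in m; the calibration is good to about 2 mm. A picture is of the moment at which its call begins: read the wrist's pose just before it. camera_info takes no time and is no camera call.
- workorder.close_job(): hands the job in; it is judged then, once.
The state is a dict: "clock": time; "joint_pos": joint angles; "qvel": joint speeds; "tau": joint torques, N m; "tool_pos": TCP position; "orientation": TCP orientation; "force": force on the tool from outside, world axes, zero at the start; "moment": the same for the moment, N m; "opening": finger opening in m; "gripper_force": force on a finger pad.
Only numpy, scipy, OpenCV 4.12 (cv2) and the standard library are available. Lean on these libraries where they do the work, as an engineer would, in place of code of your own. Each camera call takes 0.05 s, during which the arm holds its last target. There are 200 camera calls.

## Task

Slide the brass spacer onto the upright spindle so that it sits on the bearing, lay the blue washer on top of it, then fit the hexagonal retainer: lower it with its two red lugs through the slots of the spindle's head, press the whole stack down by feel until it is solidly home, turn the retainer about a quarter turn under that pressure and let it rise so that it locks. Never press, push or pull on the spindle with more than about 25 N, and do not disturb the other things on the bench.

Things in the scene. Friction and masses are not known exactly. Their poses are not given: they have to be found in the camera images.
- fixture: Dark steel base plate 110x110x12 mm fixed to the bench, carrying a grey round collet body (diameter 68, top 40 mm above the bench) from which the vertical spindle rises. Origin: underside of the plate, on the spindle axis, at bench height; z up. x is the line of the two slots in the spindle's head, also marked by two yellow dashes on the plate (a half turn is alike).
- collet_top (a point): Point on the spindle axis, 40 mm above the bench. S = top of the spindle's 48 mm flange, 48 to 78 mm above the bench: this differs from unit to unit and is NOT measured. Steel shaft of diameter 30 up to S+44, neck of 15 above it, brass head of 30 from S+53, tapered to 22 from S+58.5 to S+64.5, steel pilot nose of 13 up to S+79, tapered to 6 over its last 12 mm.
- slot_mark (a point): Yellow dash on the plate, 44 mm from the axis along the fixture's +x (its twin is at -x). The head's two through slots lie above this line: 11 mm wide, from the neck outward. Beside the slots the head's underside is S+53 (lands, more than 10.5 mm from the fixture's y-z plane); between the lands, round +y and -y, are pockets with their ceiling at S+56.5, into which the retainer's lugs rise.
- bearing_low (a point): Point on the axis 76 mm up, the lowest start of the ball bearing's top (76 to 116 mm, not measured). Bearing: diameter 50, height 10, on the shaft, on a wave spring (7 mm travel, 7 to 11 N) over a black collar that slips down the shaft at about 9 N and stays. All the way down (about 11 N) it stops solidly, top at S+15; 14 to 18 N, pressed slowly, means home. Lug tops are then at S+51, 2 mm below the lands.
- spacer: Brass ring, outer diameter 46, bore 34.6, height 16 mm, 60 g, lying flat. Origin: centre of its underside; z up.
- washer: Blue flat ring, outer diameter 54, bore 34.6, thickness 6 mm, 50 g, lying flat. Origin: centre of its underside; z up.
- retainer: Aluminium hexagonal ring, 56 mm across flats, 14 high, bore 34.6, about 80 g, lugs up. Two red lugs, on its +x and -x, reach in to 9.8 mm from the axis; 6 mm wide, 9 to 14 mm above its underside. Flats face +y, -y and 60 degrees to either side. Origin: centre of underside, z up. Pressed home, turn it 65 to 90 degrees from the slot line, either way; let up 5.5 mm, the lugs rise into the pockets.
- end_cap: Bystander: white turned motor end cap, diameter 58, height 16 mm. Origin: centre of its underside.
- caliper: Bystander: caliper 70x200x14 mm lying flat. Origin: centre of its underside.
- solder_reel: Bystander: reel of solder wire with a yellow top, diameter 54, height 42 mm, standing. Origin: centre of its underside.
- red_screwdriver: Bystander: screwdriver with a red handle, 148 mm long along its y axis, 22 mm thick, lying. Origin: centre of its underside.
Things that resemble listed ones, but are neither listed nor needed, are in the scene too. There is more than one size of the fixture; the one meant has the size given above.

How it is judged (in metres and radians):
On the way, in this order (a step that is already met when the one before it is completed fails the run):
1. the brass spacer is on the spindle, lying on the bearing (horizontal distance between spacer and fixture below 0.0028 m and angle between spacer's own z axis and vertical below 0.08 rad and height (world z) of spacer below 0.118 m and contact force between spacer and fixture above 0.2 N), for 0.2 s.
2. the blue washer is on the spindle, lying on the spacer (all of step 1 and horizontal distance between washer and fixture below 0.0028 m and angle between washer's own z axis and vertical below 0.08 rad and z of washer in the frame of spacer between 0.0145 and 0.0175 m), for 0.2 s.
At the end, for the whole second after the job is handed in: Spacer on the bearing, below 118 mm; washer flat on it (16 +-1.5 mm above); retainer flat on the washer (6 +-1.5 mm above), lugs turned over 1.0 rad from the slots, held against the head by the spring (over 2 N), at rest; all axes within 2.8 mm of the spindle's, level within 0.08 rad (retainer 0.1) (all of step 2 and horizontal distance between retainer and fixture below 0.0028 m and angle between retainer's own z axis and vertical below 0.1 rad and z of retainer in the frame of washer between 0.0045 and 0.0075 m and angle between the x axis of retainer and the x axis of fixture, either way round above 1 rad and contact force between retainer and fixture above 2 N and linear speed of retainer below 0.01 m/s); the robot touches nothing.
It fails at once if the spacer is pressed on the bearing or spindle with more than 30 N (contact force between spacer and fixture above 30 N).
It fails at once if the washer is pushed against the spindle with more than 30 N (contact force between washer and fixture above 30 N).
It fails at once if the retainer is pushed against the spindle with more than 30 N (contact force between retainer and fixture above 30 N).
It fails at once if the end cap, caliper, solder reel or red screwdriver is moved by more than 25 mm (distance of any of end_cap, caliper, solder_reel, red_screwdriver from where it was at the start of the episode above 0.025 m).
It also fails if it takes over 72 s, if anything falls off the work surface, if the arm or the gripper's body presses on something with over 40 N, if the wrist force passes 120 N, or if a joint passes its speed limit or range.

## Working session

There is one attempt and no reset: what is moved stays moved. The work goes in short steps, Python scripts to look and compute and a tool call to move; the robot and the scene stay as the last step left them, time stands still between calls to the robot, and variables do not carry over. Pictures are saved under pics/ and viewed, at most 10 in all, crops included, and the job is handed in when it is done.

Besides the shell and the picture viewer there is one more tool, called after "Request:" as name([rows], argument=value, ...), one row to a line, values as JSON. carry_out: Moves the arm, as the interface text tells. Its arguments: {"type":"object","properties":{"rows":{"type":"array"},"grip":{"type":"number"}},"required":["rows"]}

```bash
mkdir -p pics
python3 - <<'E'
from plant import telemetry, viewer
import cv2, numpy as np
o=telemetry.get_obs(); print(o)
for n in ["side","top"]:
    im=viewer.snapshot(n); cv2.imwrite(f"pics/{n}0.png",cv2.resize(im[:,:,::-1],(800,600),interpolation=cv2.INTER_CUBIC)); cv2.imwrite(f"pics/raw_{n}0.png",im[:,:,::-1])
    c=viewer.camera_info(n); print(n,np.round(c["intrinsics"],2).tolist(),np.round(c["extrinsics"],4).tolist())
c=viewer.camera_info("wrist"); print(np.round(c["intrinsics"],2).tolist(),np.round(c["tool_from_camera"],4).tolist())
E
```

```text
{'clock': 0.0, 'joint_pos': array([-5.96399720e+01,  2.05920470e+01,  6.30459553e-01, -1.81188400e-02,
       -7.01345726e+01, -1.65071410e+01]), 'qvel': array([-0.06145115,  0.04023723,  0.14745546,  0.07719882,  0.04517125,
       -0.11606552]), 'tau': array([ 5.82205957e-04, -5.82716095e+01,  2.93052542e+01,  6.99717119e+00,
        6.86562998e-03, -1.21841044e-04]), 'tool_pos': array([ 0.16145311, -0.6548855 ,  0.22559689]), 'orientation': array([ 1.79902963e+02, -1.09943131e-02, -1.66153275e+02]), 'force': array([-0.20922481, -0.29308866, -0.53596952]), 'moment': array([ 0.015843  ,  0.01975572, -0.01336218]), 'gripper_force': 0.0, 'opening': 0.08738993794821527}
side [[353.8, 0.0, 251.05], [0.0, 353.8, 194.63], [0.0, 0.0, 1.0]] [[0.9748, -0.1369, 0.1759, 0.3331], [-0.2229, -0.6002, 0.7682, -0.9105], [0.0005, -0.7881, -0.6156, 0.8248], [0.0, 0.0, 0.0, 1.0]]
top [[379.44, 0.0, 257.01], [0.0, 379.44, 189.46], [0.0, 0.0, 1.0]] [[0.0084, -0.9888, 0.1489, 0.3444], [-0.9996, -0.0124, -0.0258, 0.0507], [0.0273, -0.1486, -0.9885, 1.3959], [0.0, 0.0, 0.0, 1.0]]
[[285.16, 0.0, 254.78], [0.0, 285.16, 187.59], [0.0, 0.0, 1.0]] [[0.0007, -0.9552, -0.2958, 0.0803], [1.0, 0.0006, 0.0002, -0.0002], [-0.0, -0.2958, 0.9552, -0.1572], [0.0, 0.0, 0.0, 1.0]]
```

View pics/top0.png

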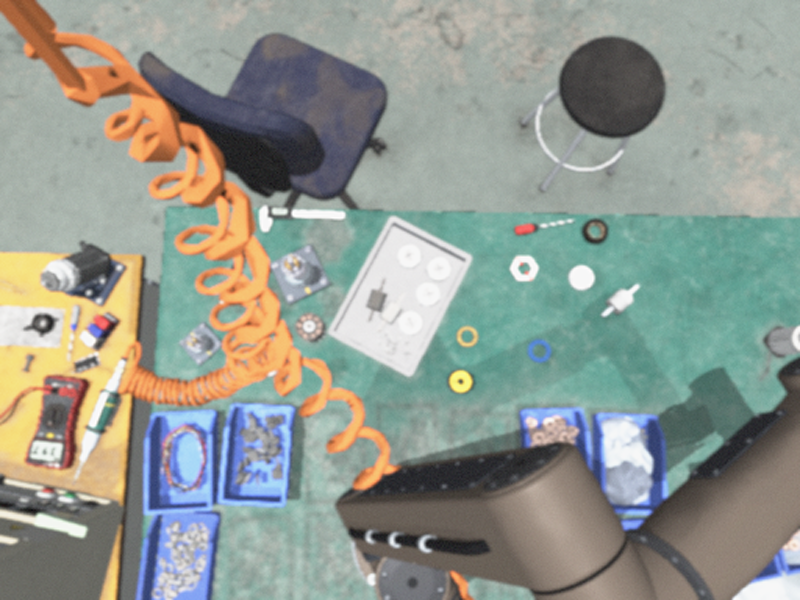

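View pics/side0.png

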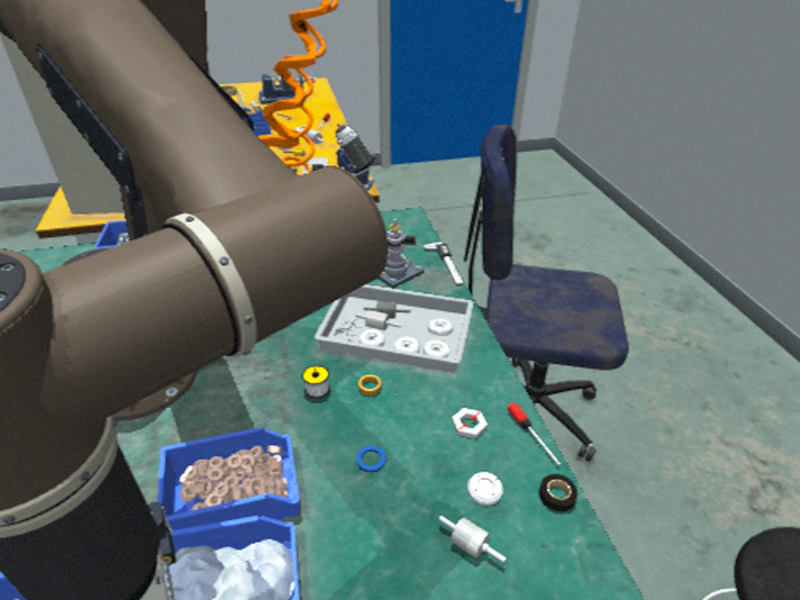

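```bash
cat > h.py <<'E'
import numpy as np, cv2
from plant import telemetry, viewer
from scipy.spatial.transform import Rotation as R
def cam(n,o=None):
    c=viewer.camera_info(n); K=np.array(c["intrinsics"])
    if n!="wrist": return K,np.array(c["extrinsics"])
    T=np.eye(4); T[:3,:3]=R.from_euler("xyz",o["orientation"],degrees=True).as_matrix(); T[:3,3]=o["tool_pos"]
    return K,T@np.array(c["tool_from_camera"])
def cast(K,T,uv,z):
    d=T[:3,:3]@np.linalg.solve(K,[uv[0],uv[1],1.]); return T[:3,3]+d*(z-T[2,3])/d[2]
def proj(K,T,p):
    q=K@(T[:3,:3].T@(np.asarray(p)-T[:3,3])); return q[:2]/q[2]
def blobs(im,lo,hi,amin=15):
    m=cv2.inRange(cv2.cvtColor(im,cv2.COLOR_RGB2HSV),np.array(lo),np.array(hi))
    n,l,s,c=cv2.connectedComponentsWithStats(m)
    return [(s[i,:5].tolist(),c[i]) for i in range(1,n) if s[i,4]>=amin],l
E
python3 - <<'E'
from h import *
im=cv2.imread("pics/raw_top0.png")[:,:,::-1].copy()
K,T=cam("top")
for n,lo,hi,z in [("brass/yel",(12,110,120),(35,255,255),.016),("blue",(105,120,80),(125,255,255),.006),("white",(0,0,225),(180,40,255),.014),("red",(0,130,120),(6,255,255),.012),("red2",(172,130,120),(180,255,255),.014)]:
    for s,c in blobs(im,lo,hi,4)[0]:
        x0,y0,w,h,a=s
        ctr=(x0+(w-1)/2,y0+(h-1)/2); p=cast(K,T,ctr,z)
        if .2<p[0]<.9 and a<400: print(n,s,np.round(np.array(c)*800/512),np.round(p[:2],4), "mm",np.round(np.array([w,h])*(1.396-z)/379.4*1000))
for uv in [(298,272),(200,343)]: print(cast(K,T,np.array(uv)*.64,.012))
x=cv2.resize(im[100:270,90:390],None,fx=2.6,fy=2.6,interpolation=cv2.INTER_CUBIC); cv2.imwrite("pics/crop1.png",x[:,:,::-1])
E
```

```text
brass/yel [104, 100, 3, 2, 4] [164. 157.] [0.8842 0.5908] mm [11.  7.]
brass/yel [80, 170, 2, 4, 4] [126. 268.] [0.6106 0.6611] mm [ 7. 15.]
brass/yel [0, 181, 6, 3, 10] [  4. 285.] [0.568  0.9372] mm [22. 11.]
brass/yel [67, 214, 6, 7, 11] [109. 339.] [0.4438 0.6874] mm [22. 25.]
brass/yel [287, 237, 15, 14, 159] [460. 381.] [ 0.3566 -0.1206] mm [55. 51.]
brass/yel [115, 244, 14, 14, 98] [190. 391.] [0.3266 0.4951] mm [51. 51.]
brass/yel [30, 277, 4, 3, 11] [ 49. 435.] [0.2291 0.8013] mm [15. 11.]
blue [58, 208, 8, 7, 30] [ 96. 330.] [0.4659 0.7223] mm [29. 26.]
blue [338, 217, 15, 15, 104] [539. 350.] [ 0.4293 -0.3105] mm [55. 55.]
blue [185, 263, 3, 18, 29] [291. 424.] [0.2543 0.2656] mm [11. 66.]
blue [333, 263, 6, 23, 65] [524. 431.] [ 0.2491 -0.2713] mm [22. 84.]
blue [161, 264, 7, 8, 15] [257. 419.] [0.2678 0.3443] mm [26. 29.]
blue [176, 274, 6, 14, 31] [280. 437.] [0.2228 0.291 ] mm [22. 51.]
blue [159, 285, 4, 1, 4] [251. 445.] [0.2068 0.3539] mm [15.  4.]
white [362, 106, 19, 3, 20] [579. 168.] [ 0.8784 -0.4207] mm [69. 11.]
white [382, 106, 4, 2, 5] [599. 167.] [ 0.8813 -
[... 1660 characters left out ...]
15] mm [18.  7.]
white [57, 251, 12, 22, 106] [ 98. 409.] [0.2865 0.7   ] mm [44. 80.]
white [337, 267, 7, 6, 32] [531. 421.] [ 0.2655 -0.286 ] mm [25. 22.]
white [348, 266, 11, 6, 36] [550. 419.] [ 0.2694 -0.3332] mm [40. 22.]
white [51, 276, 11, 22, 131] [ 87. 445.] [0.2004 0.7152] mm [40. 80.]
red [330, 144, 12, 6, 53] [524. 229.] [ 0.7206 -0.2805] mm [44. 22.]
red [60, 202, 11, 8, 50] [101. 321.] [0.4855 0.7086] mm [40. 29.]
red [38, 243, 16, 56, 159] [ 71. 413.] [0.2548 0.7574] mm [ 58. 204.]
red [27, 247, 6, 4, 18] [ 46. 388.] [0.3309 0.8202] mm [22. 15.]
red2 [61, 207, 7, 4, 10] [100. 326.] [0.4744 0.7103] mm [25. 15.]
[0.6072134 0.2600394 0.012    ]
[0.43717044 0.47987148 0.012     ]
```

View pics/crop1.png

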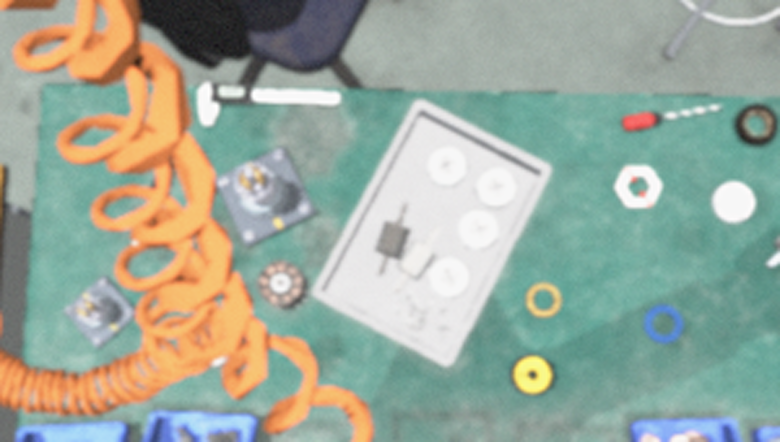

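```bash
cat >> h.py <<'E'
def shift(o,p,yaw=None):
    r=R.from_euler("xyz",o["orientation"],degrees=True)
    t=r.inv().apply(np.asarray(p)-o["tool_pos"])
    q=R.from_euler("xyz",[180,0,o["orientation"][2] if yaw is None else yaw],degrees=True)
    v=(r.inv()*q).as_rotvec()
    print("shift",np.round(t,4),"rot",np.round(v,4)); return t
def look(name="wrist",save=None):
    o=telemetry.get_obs(); im=viewer.snapshot(name)
    if save: cv2.imwrite("pics/"+save,cv2.cvtColor(im,cv2.COLOR_RGB2BGR))
    return o,im,*cam(name,o)
E
python3 - <<'E'
from h import *
K,T=cam("top"); 
for n,c,z in [("spacer",(298.8,215.4),.016),("ret",(335.4,171.9),.014)]: print(n,cast(K,T,c,z))
o=telemetry.get_obs(); p=cast(K,T,(298.8,215.4),.016); p[2]=.16
shift(o,p,-180)
E
```

```text
spacer [ 0.45833215 -0.13880863  0.016     ]
ret [ 0.62245858 -0.27741717  0.014     ]
shift [-0.4118  0.43    0.0663] rot [ 0.0015 -0.0004  0.2417]
```

Request:
carry_out([
  [-0.05,0.05,0,0,0,0.05],
  [-0.1,0.105,0.01,0,0,0.1],
  [-0.15,0.16,0.02,0,0,0.15],
  [-0.2,0.21,0.03,0,0,0.2],
  [-0.25,0.26,0.04,0,0,0.24],
  [-0.3,0.315,0.05,0,0,0.2417],
  [-0.35,0.37,0.06,0,0,0.2417],
  [-0.4118,0.43,0.066,0,0,0.2417],
], grip=1)

```text
clock: 1.1
tool_pos: [0.4085, -0.2226, 0.1703]
orientation: [180.0, 0.0, -180.0]
force: [2.5, 1.0, 0.2]
opening: 0.0874
gripper_force: 0.0
```

Request:
carry_out([
  [0,0,0,0,0,0],
  [0,0,0,0,0,0],
])

```text
clock: 1.35
tool_pos: [0.408, -0.2243, 0.1704]
orientation: [180.0, -0.0, -179.9]
force: [0.8, -0.1, 0.1]
opening: 0.0876
gripper_force: 0.0
```

Run:
```python
from h import *
o,im,K,T=look(save="w1.png"); print(o["clock"],o["tool_pos"],o["orientation"],o["joint_pos"],o["force"])
for s,c in blobs(im,(12,90,90),(35,255,255),150)[0]:
    x0,y0,w,h,a=s; p=cast(K,T,(x0+w/2-.5,y0+h/2-.5),.012); print(s,p)
print(proj(K,T,[.458,-.139,.012]))
```

```text
1.35 [ 0.40801646 -0.22431273  0.17035557] [ 1.79996397e+02 -3.39490854e-02 -1.79913634e+02] [-4.47495679e+00  3.30906047e+00 -2.94705837e+01 -1.06071560e-03
 -5.72544839e+01 -8.54381042e+01] [ 0.815707   -0.06356993  0.14199986]
[340, 106, 48, 49, 1578] [ 0.35942592 -0.10600807  0.012     ]
[308, 196, 39, 39, 573] [ 0.45946379 -0.13811199  0.012     ]
[91, 248, 26, 49, 606] [ 0.53843821 -0.41701021  0.012     ]
[393, 248, 27, 50, 629] [ 0.53836933 -0.03123216  0.012     ]
[335, 308, 177, 15, 2210] [0.60414391 0.00207101 0.012     ]
[229, 313, 94, 10, 896] [ 0.60864381 -0.19607094  0.012     ]
[326.34982252 213.86039322]
```

View pics/w1.png

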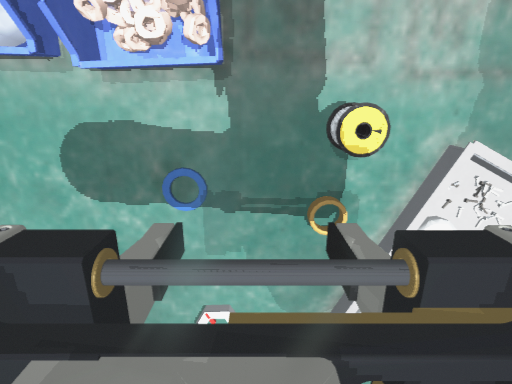

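Run:
```python
from h import *
o,im,K,T=look()
for s,c in blobs(im,(105,120,60),(125,255,255),150)[0]:
    x0,y0,w,h,a=s; p=cast(K,T,(x0+w/2-.5,y0+h/2-.5),.005); print(s,p)
print("tcp",proj(K,T,o["tool_pos"]),proj(K,T,o["tool_pos"]-[0,0,.05]))
shift(o,[.4592,-.138,.07],-180)
```

```text
[0, 0, 117, 62, 4320] [ 0.26108676 -0.42424338  0.005     ]
[82, 0, 142, 70, 1565] [ 0.26465415 -0.32901486  0.005     ]
[163, 168, 45, 43, 881] [ 0.42913439 -0.30779135  0.005     ]
tcp [255.02253656 237.03979473] [254.96245972 207.37605408]
shift [-0.0515  0.0869  0.1004] rot [ 0.0001 -0.0004  0.    ]
```

Request:
carry_out([
  [-0.02,0.035,0.04,0,0,0],
  [-0.04,0.07,0.08,0,0,0],
  [-0.0515,0.0869,0.1,0,0,0],
  [-0.0515,0.0869,0.1,0,0,0],
  [-0.0515,0.0869,0.1,0,0,0],
])

```text
clock: 2.08
tool_pos: [0.4594, -0.1388, 0.071]
orientation: [-180.0, 0.0, 179.9]
force: [0.2, -0.3, 0.9]
opening: 0.0879
gripper_force: 0.0
```

Run:
```python
from h import *
o,im,K,T=look(save="w2.png"); print(o["clock"],o["tool_pos"],o["force"])
for s,c in blobs(im,(12,90,90),(35,255,255),150)[0]:
    x0,y0,w,h,a=s; p=cast(K,T,(x0+w/2-.5,y0+h/2-.5),.012); print(s,p)
shift(o,[.459,-.138,.005],-180)
```

```text
2.075 [ 0.45939778 -0.13884751  0.0709589 ] [ 0.23107385 -0.26753507  0.92510724]
[252, 17, 78, 85, 4418] [ 0.35240075 -0.11405007  0.012     ]
[229, 176, 57, 57, 1413] [ 0.45997873 -0.13720474  0.012     ]
[91, 248, 26, 49, 607] [ 0.52319654 -0.27119827  0.012     ]
[393, 248, 27, 50, 639] [ 0.52389291 -0.00687421  0.012     ]
[348, 308, 164, 15, 2093] [0.56905107 0.02181562 0.012     ]
[229, 313, 84, 10, 812] [ 0.57175203 -0.12456026  0.012     ]
shift [0.0004 0.0009 0.066 ] rot [-0.0001  0.0001 -0.0014]
```

Request:
carry_out([
  [-0.0006,0.0016,0.03,0,0,0],
  [-0.0006,0.0016,0.06,0,0,0],
  [-0.0006,0.0016,0.066,0,0,0],
  [-0.0006,0.0016,0.066,0,0,0],
])

```text
clock: 2.62
tool_pos: [0.4605, -0.1366, 0.0053]
orientation: [-180.0, 0.0, 180.0]
force: [0.2, -0.2, -0.2]
opening: 0.0875
gripper_force: 0.0
```

Request:
carry_out([
  [0,0,0,0,0,0],
  [0,0,0,0,0,0],
  [0,0,0,0,0,0],
  [0,0,0,0,0,0],
  [0,0,0,0,0,0],
], grip=-1)

```text
clock: 3.25
tool_pos: [0.4602, -0.1361, 0.0046]
orientation: [-180.0, 0.0, -180.0]
force: [-0.4, 0.6, 1.4]
opening: 0.0443
gripper_force: 30.0
```

Request:
carry_out([
  [0,0,-0.05,0,0,0],
  [0,0,-0.11,0,0,0],
  [-0.01,0.03,-0.16,0,0,0],
  [-0.02,0.07,-0.2,0,0,0],
  [-0.03,0.115,-0.24,0,0,0],
  [-0.04,0.165,-0.27,0,0,0],
  [-0.05,0.225,-0.275,0,0,0],
  [-0.06,0.285,-0.275,0,0,0],
])

```text
clock: 4.25
tool_pos: [0.5203, 0.1509, 0.2804]
orientation: [179.9, 0.1, 180.0]
force: [1.1, -0.0, -1.1]
opening: 0.0443
gripper_force: 30.0
```

Request:
carry_out([
  [0,0.05,0,0,0,0],
  [-0.01,0.1,0,0,0,0],
  [-0.01,0.1,0,0,0,0],
  [-0.01,0.1,0,0,0,0],
  [-0.01,0.1,0,0,0,0],
])

```text
clock: 4.88
tool_pos: [0.53, 0.248, 0.2796]
orientation: [-180.0, -0.0, 180.0]
force: [-0.5, -0.2, -0.4]
opening: 0.0443
gripper_force: 30.0
```

Run:
```python
from h import *
o,im,K,T=look(save="w3.png"); print(o["clock"],o["tool_pos"],o["orientation"],o["force"])
look("side",save="s3.png")
print(proj(K,T,[.607,.26,.012]),proj(K,T,[.607,.26,.14]))
for s,c in blobs(im,(12,90,90),(35,255,255),15)[0]:print(s,np.round(c,1),cast(K,T,c,.012))
```

```text
4.875 [0.5300128  0.24797655 0.27959679] [-1.79995522e+02 -4.89826004e-03  1.79962790e+02] [-0.545385   -0.24897039 -0.42209619]
[262.45478353 203.06985866] [265.29773219 241.51961341]
[315, 0, 154, 36, 2668] [380.8  12.4] [0.34106425 0.41295377 0.012     ]
[446, 81, 10, 6, 28] [450.7  83.1] [0.42811678 0.52217474 0.012     ]
[439, 86, 10, 12, 71] [442.7  92.3] [0.44034377 0.51339023 0.012     ]
[247, 175, 6, 8, 24] [249.2 178.6] [0.56680645 0.23922278 0.012     ]
[499, 178, 13, 48, 330] [507.  208.3] [0.61586036 0.65018003 0.012     ]
[217, 203, 77, 56, 1812] [256.2 229.3] [0.65262041 0.25015018 0.012     ]
[264, 224, 14, 19, 118] [271.3 232.7] [0.6587487 0.2749243 0.012    ]
[253, 229, 10, 19, 84] [256.1 238.7] [0.66963579 0.25001987 0.012     ]
[330, 248, 15, 49, 381] [338.3 272.6] [0.73418685 0.39124054 0.012     ]
[166, 250, 12, 47, 223] [169.1 276.1] [0.74120379 0.1000832  0.012     ]
[149, 308, 313, 15, 3621] [318.3 316.4] [0.82572175 0.36292286 0.012     ]
```

View pics/w3.png

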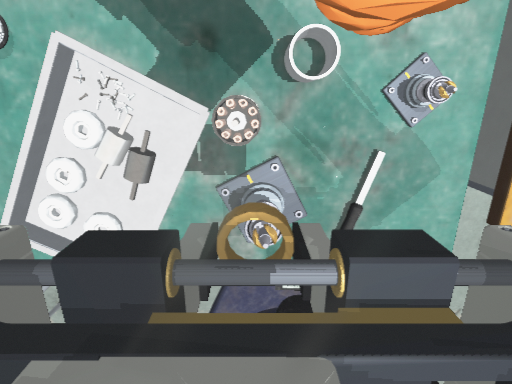

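Request:
carry_out([
  [-0.04,0.006,0,0,0,0],
  [-0.077,0.012,0,0,0,0],
  [-0.077,0.012,0,0,0,0],
  [-0.077,0.012,0,0,0,0],
])

```text
clock: 5.48
tool_pos: [0.607, 0.2602, 0.2794]
orientation: [-180.0, -0.0, 179.9]
force: [-0.0, -0.4, -0.4]
opening: 0.0447
gripper_force: 30.0
```

Run:
```python
from h import *
o,im,K,T=look(save="w4.png"); print(o["clock"],o["tool_pos"],o["orientation"],o["force"])
for z in (.012,.04,.16): print(proj(K,T,[.607,.26,z]))
for s,c in blobs(im,(12,90,90),(35,255,255),10)[0]:
  if 180<c[0]<330 and c[1]<240:print(s,np.round(c,1),cast(K,T,c,.012))
cv2.imwrite("pics/w4c.png",cv2.resize(im[80:230,180:340],None,fx=4,fy=4,interpolation=cv2.INTER_CUBIC)[:,:,::-1])
```

```text
5.475 [0.60700442 0.26015773 0.27935893] [-1.79987124e+02 -2.57883678e-02  1.79948320e+02] [-0.0333432  -0.36905376 -0.36752846]
[254.80084157 155.15251235]
[254.79917409 158.85641045]
[254.78851806 182.52621093]
[238, 124, 6, 9, 26] [240.7 127.8] [0.56658456 0.23930316 0.012     ]
[254, 161, 14, 21, 128] [261.9 170. ] [0.62989923 0.27082457 0.012     ]
[242, 167, 14, 20, 102] [246.3 177.9] [0.64239452 0.24688907 0.012     ]
[217, 203, 77, 56, 1791] [256.7 229.6] [0.72982639 0.26313932 0.012     ]
```

View pics/w4c.png

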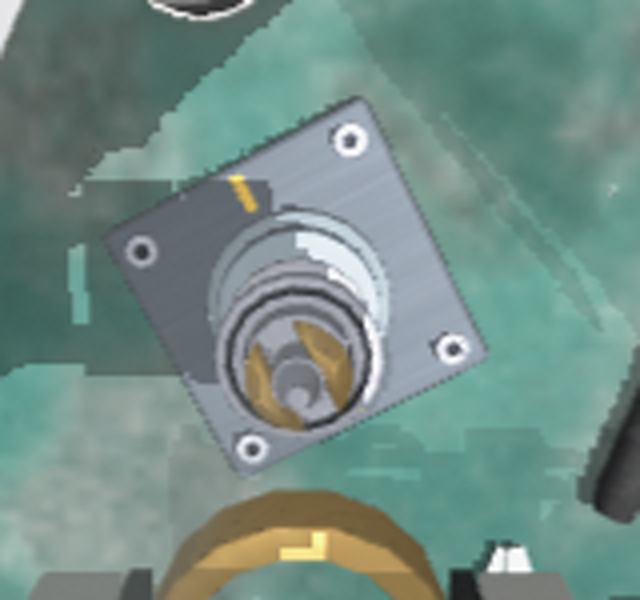

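Run:
```python
from h import *
o,im,K,T=look()
f=lambda c:(c[0]/4+180-.375,c[1]/4+80-.375)
P=np.array([cast(K,T,f(c),.0125) for c in [(350,140),(141,251),(253,449),(453,349)]]); c=P.mean(0)
print(P,c); e=P[0]-P[1]; e2=P[3]-P[2]; e3=P[0]-P[3]; e4=P[1]-P[2]
print([np.degrees(np.arctan2(q[1],q[0])) for q in (e,e2,e3,e4)],[np.linalg.norm(q) for q in (e,e2,e3,e4)])
m=cast(K,T,(240.7,127.8),.012); print("mark",m,np.linalg.norm((m-c)[:2]),np.degrees(np.arctan2(*(m-c)[1::-1])))
from scipy.optimize import brentq
for n,uv in [("tip",(298,398)),("bearing",(298,355)),("collet",(298,297))]:
    v=f(uv)[1]; z=brentq(lambda z:proj(K,T,[c[0],c[1],z])[1]-v,-.1,.25); print(n,z,cast(K,T,f(uv),z))
shift(o,[c[0],c[1],.19],-180)
```

```text
[[0.54767079 0.27802931 0.0125    ]
 [0.58766159 0.20095231 0.0125    ]
 [0.66497221 0.2415966  0.0125    ]
 [0.62489351 0.31827371 0.0125    ]] [0.60629952 0.25971298 0.0125    ]
[np.float64(117.42218907587346), np.float64(117.59582361735606), np.float64(-152.47385964091677), np.float64(-152.2678770475221)] [np.float64(0.08683391341345867), np.float64(0.08651982870058249), np.float64(0.08708018956967839), np.float64(0.08734352159661714)]
mark [0.56642298 0.23958693 0.012     ] 0.04466762485931794 -153.2195116667281
tip 0.14934675213178808 [0.60629956 0.25950877 0.14934675]
bearing 0.10076023029719573 [0.60629957 0.25941123 0.10076023]
collet 0.004914027849194975 [0.60629961 0.2592188  0.00491403]
shift [ 0.0005 -0.0006  0.0897] rot [ 0.0001 -0.     -0.0005]
```

Request:
carry_out([
  [0.0005,-0.0005,0.05,0,0,0],
  [0.0005,-0.0005,0.1,0,0,0],
  [0.0005,-0.0005,0.12,0,0,0],
  [0.0005,-0.0005,0.13,0,0,0],
  [0.0005,-0.0005,0.138,0,0,0],
  [0.0005,-0.0005,0.146,0,0,0],
  [0.0005,-0.0005,0.154,0,0,0],
  [0.0005,-0.0005,0.154,0,0,0],
])

```text
clock: 6.58
tool_pos: [0.6065, 0.2603, 0.125]
orientation: [-180.0, -0.0, 180.0]
force: [0.1, 0.7, -1.1]
opening: 0.0443
gripper_force: 30.0
```

Run:
```python
from h import *
o,im,K,T=look(save="w5.png"); print(o["clock"],o["tool_pos"],o["orientation"],o["force"],o["moment"])
cv2.imwrite("pics/w5c.png",cv2.resize(im[100:300,160:350],None,fx=3,fy=3,interpolation=cv2.INTER_CUBIC)[:,:,::-1])
```

```text
6.575 [0.60645306 0.26029706 0.1249578 ] [-1.79985207e+02 -3.33430283e-02  1.79995977e+02] [ 0.14804793  0.7230688  -1.11977946] [-0.04030287 -0.0076336  -0.01280137]
```

View pics/w5c.png

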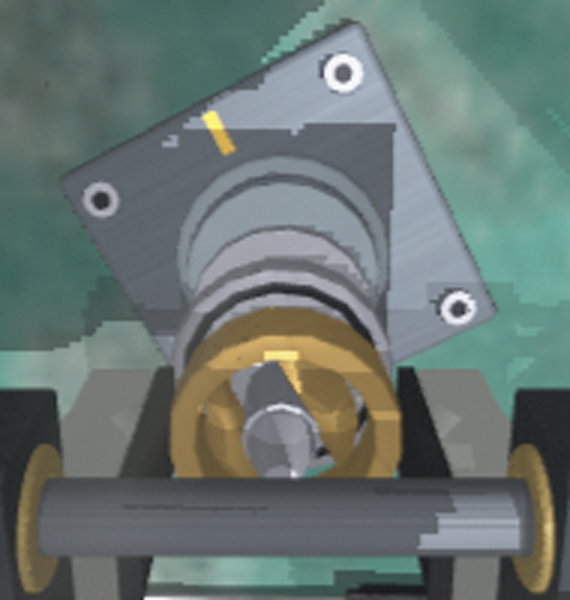

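Request:
carry_out([
  [0,-0.0008,0.003,0,0,0],
  [0,-0.0008,0.006,0,0,0],
  [0,-0.0008,0.009,0,0,0],
  [0,-0.0008,0.012,0,0,0],
  [0,-0.0008,0.014,0,0,0],
])

```text
clock: 7.25
tool_pos: [0.6068, 0.2596, 0.1127]
orientation: [-180.0, 0.0, -180.0]
force: [-5.9, -0.2, 11.3]
opening: 0.0445
gripper_force: 30.0
```

Request:
carry_out([
  [0,0,0.001,0,0,0],
  [0,0,0.002,0,0,0],
  [0,0,0.003,0,0,0],
])

```text
clock: 7.62
tool_pos: [0.6067, 0.2596, 0.1102]
orientation: [180.0, 0.1, -180.0]
force: [-5.8, -1.7, 12.3]
opening: 0.0443
gripper_force: 30.0
```

Request:
carry_out([
  [0.0,0,-0.003,0,0,0],
  [0.001,0,-0.006,0,0,0],
  [0.0015,0,-0.006,0,0,0],
  [0.0015,0,-0.006,0,0,0],
])

```text
clock: 8.12
tool_pos: [0.605, 0.2596, 0.1141]
orientation: [-180.0, -0.0, -180.0]
force: [0.6, 0.3, -0.4]
opening: 0.0444
gripper_force: 30.0
```

Run:
```python
from h import *
o,im,K,T=look("side",save="s6.png"); print(o["tool_pos"],o["force"],proj(K,T,[.6063,.2597,.1]))
u,v=proj(K,T,[.6063,.2597,.1]).astype(int); cv2.imwrite("pics/s6c.png",cv2.resize(im[v-45:v+45,u-50:u+50],None,fx=6,fy=6,interpolation=cv2.INTER_CUBIC)[:,:,::-1])
```

```text
[0.60504263 0.2595905  0.11409076] [ 0.57064668  0.30703742 -0.41229912] [252.3465271  151.82496558]
```

View pics/s6c.png

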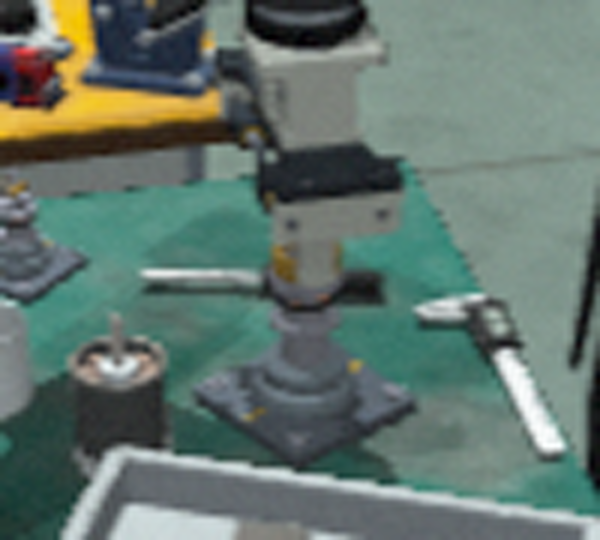

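Request:
carry_out([
  [0,0,0.001,0,0,0],
  [0,0,0.002,0,0,0],
  [0,0,0.003,0,0,0],
  [0,0,0.003,0,0,0],
])

```text
clock: 8.68
tool_pos: [0.6053, 0.2597, 0.1123]
orientation: [180.0, 0.0, -180.0]
force: [-3.3, -0.9, 6.8]
opening: 0.0442
gripper_force: 30.0
```

Request:
carry_out([
  [0,0,0.001,0,0,0],
  [0,0,0.002,0,0,0],
  [0,0,0.002,0,0,0],
])

```text
clock: 9.05
tool_pos: [0.6053, 0.2596, 0.1105]
orientation: [180.0, 0.0, -180.0]
force: [-2.8, -1.2, 7.8]
opening: 0.0446
gripper_force: 30.0
```

Request:
carry_out([
  [0.0005,0,-0.001,0,0,0],
  [0.001,0,-0.001,0,0,0],
  [0.001,0,-0.001,0,0,0],
])

```text
clock: 9.43
tool_pos: [0.6052, 0.2597, 0.1119]
orientation: [180.0, 0.1, -180.0]
force: [-0.4, -1.7, 6.4]
opening: 0.0447
gripper_force: 30.0
```

Request:
carry_out([
  [0.0005,0,0,0,0,0],
  [0.001,0,0,0,0,0],
  [0.001,0,0,0,0,0],
])

```text
clock: 9.8
tool_pos: [0.605, 0.2597, 0.1123]
orientation: [180.0, 0.2, -180.0]
force: [2.3, -2.0, 6.6]
opening: 0.0446
gripper_force: 30.0
```

Request:
carry_out([
  [0,0,-0.002,0,0,0],
  [0,0,-0.004,0,0,0],
  [0.001,0,-0.004,0,0,0],
  [0.001,0,-0.004,0,0,0],
])

```text
clock: 10.3
tool_pos: [0.6018, 0.2596, 0.1141]
orientation: [-180.0, -0.0, -180.0]
force: [-0.4, 0.4, -0.8]
opening: 0.0445
gripper_force: 30.0
```

Request:
carry_out([
  [0.0006,0,0,0,0,0],
  [0.0012,0,0,0,0,0],
  [0.0012,0,0,0,0,0],
])

```text
clock: 10.68
tool_pos: [0.6016, 0.2596, 0.1144]
orientation: [180.0, 0.1, -180.0]
force: [4.8, -0.9, -4.8]
opening: 0.0442
gripper_force: 30.0
```

Request:
carry_out([
  [-0.001,0,0,0,0,0],
  [-0.003,0,0,0,0,0],
  [-0.0045,0,0,0,0,0],
  [-0.0045,0,0,0,0,0],
])

```text
clock: 11.18
tool_pos: [0.6055, 0.2596, 0.1145]
orientation: [180.0, -0.0, -180.0]
force: [0.6, 0.1, -1.1]
opening: 0.0445
gripper_force: 30.0
```

Request:
carry_out([
  [-0.0006,0,0,0,0,0],
  [-0.0012,0,0,0,0,0],
  [-0.0018,0,0,0,0,0],
  [-0.0018,0,0,0,0,0],
])

```text
clock: 11.68
tool_pos: [0.6067, 0.2595, 0.1144]
orientation: [-180.0, -0.1, -180.0]
force: [-2.7, 1.3, 1.3]
opening: 0.0443
gripper_force: 30.0
```

Request:
carry_out([
  [0.0028,0,0,0,0,0],
  [0.0028,0.0015,0,0,0,0],
  [0.0028,0.0025,0,0,0,0],
  [0.0028,0.0025,0,0,0,0],
])

```text
clock: 12.18
tool_pos: [0.6047, 0.2619, 0.1146]
orientation: [-180.0, 0.0, -180.0]
force: [0.5, -1.9, 0.8]
opening: 0.0443
gripper_force: 30.0
```

Request:
carry_out([
  [0,-0.0015,0,0,0,0],
  [0,-0.003,0,0,0,0],
  [0,-0.0045,0,0,0,0],
  [0,-0.0045,0,0,0,0],
])

```text
clock: 12.68
tool_pos: [0.6045, 0.2575, 0.1145]
orientation: [180.0, -0.0, 180.0]
force: [0.2, 0.5, -1.1]
opening: 0.0443
gripper_force: 30.0
```

Request:
carry_out([
  [0.0003,0.0022,0,0,0,0],
  [0.0003,0.0022,0,0,0,0],
  [0.0003,0.0022,0.001,0,0,0],
  [0.0003,0.0022,0.002,0,0,0],
  [0.0003,0.0022,0.003,0,0,0],
  [0.0003,0.0022,0.003,0,0,0],
])

```text
clock: 13.42
tool_pos: [0.6043, 0.2599, 0.1124]
orientation: [180.0, 0.0, -180.0]
force: [-4.0, -0.4, 5.1]
opening: 0.0444
gripper_force: 30.0
```

Request:
carry_out([
  [0,0,0,0,0,0],
  [0,0,0,0,0,0],
  [0,0,0,0,0,0],
], grip=1)

```text
clock: 13.8
tool_pos: [0.6041, 0.2597, 0.1113]
orientation: [-180.0, -0.0, -180.0]
force: [-0.3, -0.5, -0.4]
opening: 0.0689
gripper_force: 0.0
```

Request:
carry_out([
  [0,0,-0.05,0,0,0],
  [0,0,-0.1,0,0,0],
  [0,0,-0.15,0,0,0],
  [0,0,-0.167,0,0,0],
  [0,0,-0.167,0,0,0],
])

```text
clock: 14.42
tool_pos: [0.6045, 0.2601, 0.2796]
orientation: [179.9, 0.1, -180.0]
force: [-0.8, 0.7, 0.0]
opening: 0.0873
gripper_force: 0.0
```

Run:
```python
from h import *
o,im,K,T=look(save="w7.png"); print(o["clock"],o["tool_pos"],o["orientation"],o["force"])
for z in (.11,.127,.15): print(z,proj(K,T,[.6042,.2597,z]))
u,v=154,155
cv2.imwrite("pics/w7c.png",cv2.resize(im[80:230,180:340],None,fx=4,fy=4,interpolation=cv2.INTER_CUBIC)[:,:,::-1])
shift(o,[.4291,-.3078,.16],-180)
```

```text
14.425 [0.60448152 0.26009695 0.27958228] [ 1.79909379e+02  9.92102680e-02 -1.79997219e+02] [-0.82973225  0.72336576  0.03725599]
0.11 [254.33103977 170.11833969]
0.127 [254.33327642 173.7450932 ]
0.15 [254.33669091 179.28173514]
shift [ 0.1756 -0.5681  0.1184] rot [0.0016 0.0017 0.    ]
```

View pics/w7c.png

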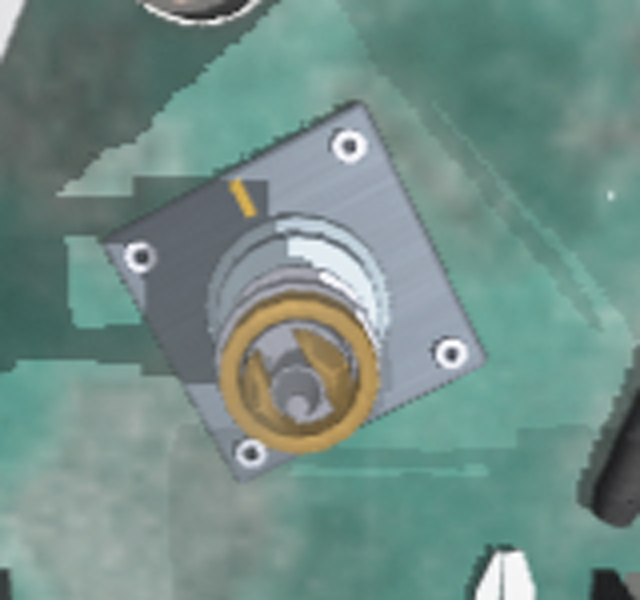

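Request:
carry_out([
  [0.018,-0.058,0,0,0,0],
  [0.035,-0.116,0,0,0,0],
  [0.053,-0.174,0.01,0,0,0],
  [0.071,-0.232,0.02,0,0,0],
  [0.089,-0.29,0.03,0,0,0],
  [0.107,-0.348,0.04,0,0,0],
  [0.125,-0.406,0.05,0,0,0],
  [0.142,-0.462,0.06,0,0,0],
])

```text
clock: 15.48
tool_pos: [0.4602, -0.2037, 0.2164]
orientation: [180.0, -0.2, -180.0]
force: [1.3, -0.2, 1.0]
opening: 0.0876
gripper_force: 0.0
```

Request:
carry_out([
  [0.0176,-0.05,0.03,0,0,0],
  [0.0336,-0.1061,0.06,0,0,0],
  [0.0336,-0.1061,0.11,0,0,0],
  [0.0336,-0.1061,0.149,0,0,0],
  [0.0336,-0.1061,0.149,0,0,0],
  [0.0336,-0.1061,0.149,0,0,0],
])

```text
clock: 16.23
tool_pos: [0.4289, -0.3084, 0.07]
orientation: [-180.0, -0.0, -180.0]
force: [1.0, 0.7, -0.3]
opening: 0.0874
gripper_force: 0.0
```

Run:
```python
from h import *
o,im,K,T=look(save="w8.png"); print(o["clock"],o["tool_pos"],o["orientation"],o["force"])
for s,c in blobs(im,(105,120,60),(125,255,255),150)[0]:
    x0,y0,w,h,a=s; p=cast(K,T,(x0+w/2-.5,y0+h/2-.5),.005); print(s,p); shift(o,[p[0],p[1],.0025],-180)
```

```text
16.225 [ 0.42888707 -0.30835693  0.06998338] [-1.79985862e+02 -2.74304343e-02 -1.79958180e+02] [ 1.04353518  0.69074132 -0.32993715]
[0, 0, 81, 4, 183] [ 0.28542696 -0.45449124  0.005     ]
shift [ 0.1435 -0.146   0.0676] rot [-0.0002 -0.0005  0.0007]
[116, 0, 226, 23, 3095] [ 0.29091892 -0.32669712  0.005     ]
shift [ 0.1379 -0.0182  0.0676] rot [-0.0002 -0.0005  0.0007]
[223, 171, 64, 61, 1812] [ 0.42903429 -0.30874699  0.005     ]
shift [-0.0002 -0.0004  0.0675] rot [-0.0002 -0.0005  0.0007]
```

Request:
carry_out([
  [-0.0002,-0.0004,0.03,0,0,0],
  [-0.0002,-0.0004,0.06,0,0,0],
  [-0.0002,-0.0004,0.0675,0,0,0],
  [-0.0002,-0.0004,0.0675,0,0,0],
])

```text
clock: 16.77
tool_pos: [0.4296, -0.3088, 0.003]
orientation: [-180.0, 0.1, -180.0]
force: [-0.6, 0.0, 0.5]
opening: 0.088
gripper_force: 0.0
```

Request:
carry_out([
  [0,0,0,0,0,0],
  [0,0,0,0,0,0],
  [0,0,0,0,0,0],
  [0,0,0,0,0,0],
], grip=-1)

```text
clock: 17.27
tool_pos: [0.4289, -0.3087, 0.0023]
orientation: [-180.0, 0.0, -180.0]
force: [0.1, -0.7, 1.6]
opening: 0.0531
gripper_force: 13.8
```

Request:
carry_out([
  [0,0,-0.05,0,0,0],
  [0,0,-0.1,0,0,0],
  [-0.01,0.03,-0.15,0,0,0],
  [-0.025,0.08,-0.185,0,0,0],
  [-0.042,0.135,-0.2,0,0,0],
  [-0.059,0.19,-0.21,0,0,0],
  [-0.076,0.248,-0.217,0,0,0],
  [-0.093,0.308,-0.22,0,0,0],
])

```text
clock: 18.27
tool_pos: [0.5221, 0.0013, 0.2228]
orientation: [180.0, 0.1, -180.0]
force: [1.3, -0.7, -1.4]
opening: 0.0517
gripper_force: 30.0
```

Run:
```python
from h import *
o=telemetry.get_obs(); print(o["clock"],o["tool_pos"],o["opening"])
shift(o,[.6042,.2597,.22],-180)
```

```text
18.275 [0.52205816 0.00125061 0.2227519 ] 0.051711099699657266
shift [-0.0822  0.2584  0.0029] rot [0.0004 0.0011 0.0001]
```

Request:
carry_out([
  [-0.018,0.058,0,0,0,0],
  [-0.036,0.116,0,0,0,0],
  [-0.054,0.174,0,0,0,0],
  [-0.07,0.225,0,0,0,0],
  [-0.0822,0.2584,0,0,0,0],
  [-0.0822,0.2584,0,0,0,0],
  [-0.0822,0.2584,0,0,0,0],
])

```text
clock: 19.15
tool_pos: [0.6035, 0.2574, 0.2215]
orientation: [-180.0, -0.1, -180.0]
force: [-0.9, -0.7, -0.2]
opening: 0.0522
gripper_force: 30.0
```

Run:
```python
from h import *
o,im,K,T=look(save="w9.png"); print(o["clock"],o["tool_pos"],o["orientation"],o["force"])
shift(o,[.6042,.2597,.15],-180)
cv2.imwrite("pics/w9c.png",cv2.resize(im[100:300,160:350],None,fx=3,fy=3,interpolation=cv2.INTER_CUBIC)[:,:,::-1])
```

```text
19.15 [0.60351138 0.25738195 0.22147107] [-1.79963691e+02 -5.95221799e-02 -1.79986197e+02] [-0.88697967 -0.71737701 -0.20797904]
shift [-0.0008  0.0024  0.0715] rot [-0.0006 -0.001   0.0002]
```

Request:
carry_out([
  [-0.0007,0.0023,0.03,0,0,0],
  [-0.0007,0.0023,0.06,0,0,0],
  [-0.0007,0.0023,0.07,0,0,0],
  [-0.0007,0.0023,0.076,0,0,0],
  [-0.0007,0.0023,0.082,0,0,0],
  [-0.0007,0.0023,0.085,0,0,0],
  [-0.0007,0.0023,0.085,0,0,0],
])

```text
clock: 20.08
tool_pos: [0.6047, 0.2601, 0.1372]
orientation: [180.0, 0.0, -180.0]
force: [-0.1, 0.2, -0.1]
opening: 0.0519
gripper_force: 30.0
```

Request:
carry_out([
  [0,0,0.002,0,0,0],
  [0,0,0.004,0,0,0],
  [0,0,0.006,0,0,0],
  [0,0,0.006,0,0,0],
])

```text
clock: 20.58
tool_pos: [0.6046, 0.2599, 0.1307]
orientation: [-180.0, -0.0, -180.0]
force: [-0.5, -0.3, -0.8]
opening: 0.0521
gripper_force: 30.0
```

Request:
carry_out([
  [0,0,0.001,0,0,0],
  [0,0,0.002,0,0,0],
  [0,0,0.002,0,0,0],
])

```text
clock: 20.95
tool_pos: [0.6046, 0.26, 0.1289]
orientation: [-180.0, -0.0, -180.0]
force: [0.1, -0.5, -0.1]
opening: 0.0519
gripper_force: 30.0
```

Request:
carry_out([
  [0,0,0.001,0,0,0],
  [0,0,0.002,0,0,0],
  [0,0,0.002,0,0,0],
])

```text
clock: 21.32
tool_pos: [0.6047, 0.26, 0.127]
orientation: [180.0, 0.0, -180.0]
force: [0.2, 0.4, -0.9]
opening: 0.0518
gripper_force: 30.0
```

Request:
carry_out([
  [0,0,0.001,0,0,0],
  [0,0,0.0015,0,0,0],
  [0,0,0.0015,0,0,0],
])

```text
clock: 21.7
tool_pos: [0.6049, 0.2601, 0.1264]
orientation: [180.0, 0.0, -180.0]
force: [-2.4, -1.0, 6.3]
opening: 0.0519
gripper_force: 30.0
```

Request:
carry_out([
  [0,0,0,0,0,0],
  [0,0,0,0,0,0],
  [0,0,0,0,0,0],
], grip=1)

```text
clock: 22.08
tool_pos: [0.6046, 0.26, 0.1252]
orientation: [-180.0, -0.0, -180.0]
force: [-0.0, 0.3, -0.8]
opening: 0.0763
gripper_force: 0.0
```

Request:
carry_out([
  [0,0,-0.05,0,0,0],
  [0,0,-0.1,0,0,0],
  [0,0,-0.153,0,0,0],
  [0,0,-0.153,0,0,0],
])

```text
clock: 22.58
tool_pos: [0.6066, 0.261, 0.2839]
orientation: [179.7, 0.4, -180.0]
force: [-0.4, 0.3, -0.4]
opening: 0.0876
gripper_force: 0.0
```

Run:
```python
from h import *
o,im,K,T=look(save="w10.png"); print(o["clock"],o["tool_pos"],o["force"])
for s,c in blobs(im,(105,120,60),(125,255,255),150)[0]:
    x0,y0,w,h,a=s; print(s,cast(K,T,(x0+w/2-.5,y0+h/2-.5),.13))
shift(o,[.6225,-.2774,.15],-180)
```

```text
22.575 [0.60663732 0.26095534 0.28393242] [-0.44506576  0.31781023 -0.40388329]
[230, 149, 47, 46, 920] [0.6049887  0.25950985 0.13      ]
shift [-0.0146 -0.539   0.1316] rot [0.0045 0.0075 0.0004]
```

Request:
carry_out([
  [-0.002,-0.06,0,0,0,0],
  [-0.004,-0.12,0,0,0,0],
  [-0.006,-0.18,0,0,0,0],
  [-0.008,-0.24,0,0,0,0],
  [-0.01,-0.3,0.01,0,0,0],
  [-0.012,-0.36,0.02,0,0,0],
  [-0.015,-0.42,0.03,0,0,0],
  [-0.018,-0.48,0.04,0,0,0],
])

```text
clock: 23.62
tool_pos: [0.6219, -0.2217, 0.2366]
orientation: [180.0, -0.1, -180.0]
force: [1.7, 1.0, -1.0]
opening: 0.0875
gripper_force: 0.0
```

Request:
carry_out([
  [0,-0.03,0.045,0,0,0],
  [0,-0.057,0.08,0,0,0],
  [0,-0.057,0.09,0,0,0],
  [0,-0.057,0.09,0,0,0],
])

```text
clock: 24.12
tool_pos: [0.622, -0.2767, 0.147]
orientation: [180.0, -0.2, 180.0]
force: [-0.2, -0.6, 1.4]
opening: 0.0877
gripper_force: 0.0
```

Run:
```python
from h import *
o,im,K,T=look(save="w11.png"); print(o["clock"],o["tool_pos"],o["orientation"],o["force"])
for n,lo,hi in [("r",(0,120,90),(8,255,255)),("r2",(170,120,90),(180,255,255)),("w",(0,0,190),(180,40,255))]:
  for s,c in blobs(im,lo,hi,15)[0]:
    x0,y0,w,h,a=s; print(n,s,np.round(c,1),cast(K,T,c,.014)[:2],cast(K,T,(x0+w/2-.5,y0+h/2-.5),.014)[:2])
cv2.imwrite("pics/w11c.png",cv2.resize(im[100:240,180:340],None,fx=4,fy=4,interpolation=cv2.INTER_CUBIC)[:,:,::-1])
```

```text
24.125 [ 0.62198749 -0.27666139  0.1469625 ] [ 1.79970385e+02 -1.59103023e-01  1.79987710e+02] [-0.18633752 -0.56263056  1.38627985]
r [241, 160, 7, 7, 23] [244. 163.] [ 0.60454204 -0.28792356] [ 0.60454204 -0.28792356]
r [246, 168, 8, 8, 43] [249.7 171.4] [ 0.61349524 -0.28205479] [ 0.61360793 -0.28226227]
r [260, 189, 8, 9, 47] [263.5 192.9] [ 0.63721245 -0.2673492 ] [ 0.6372844  -0.26738271]
r [266, 199, 6, 7, 20] [268.7 201.8] [ 0.64729646 -0.26166418] [ 0.64752633 -0.26187715]
r [236, 250, 37, 9, 228] [256.9 255.1] [ 0.71226528 -0.27424185] [ 0.71089272 -0.27758563]
w [386, 24, 126, 206, 12030] [464.6 152.7] [ 0.59371758 -0.06131281] [ 0.56729115 -0.08308445]
w [32, 65, 31, 31, 350] [47.5 80.5] [ 0.52433645 -0.4746178 ] [ 0.5238994  -0.47503446]
w [0, 77, 49, 63, 1769] [ 17.6 110.6] [ 0.5521329  -0.50991725] [ 0.5496534  -0.50306393]
w [98, 136, 52, 52, 1936] [123.9 161.5] [ 0.60296759 -0.41227908] [ 0.60299929 -0.41270046]
w [227, 157, 60, 46, 1148] [257.2 178.2] [ 0.62090622 -0.2741629 ] [ 0.62229028 -0.27491481]
w [487, 183, 25, 45, 748] [500.8 207.6] [ 0.65400074 -0.00881446] [ 0.65092846 -0.01151659]
w [196, 289, 8, 34, 82] [200.8 305.6] [ 0.78178515 -0.34250438] [ 0.78164256 -0.34407274]
```

View pics/w11c.png

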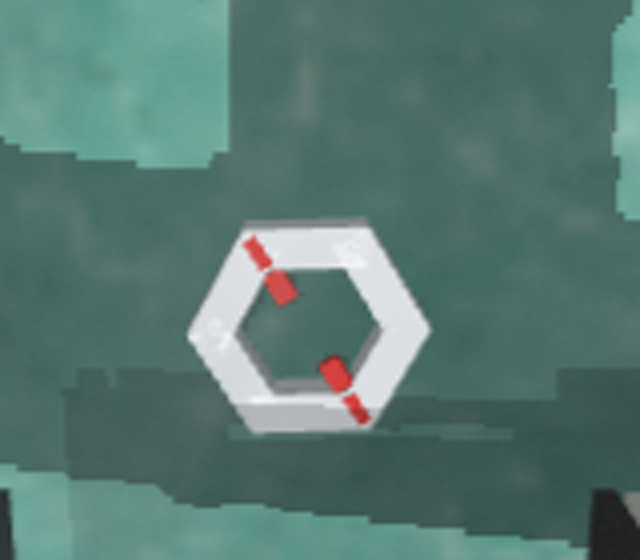

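Request:
carry_out([
  [-0.0037,0.0019,0.02,0,0,-0.18],
  [-0.0037,0.0019,0.04,0,0,-0.36],
  [-0.0037,0.0019,0.06,0,0,-0.5515],
  [-0.0037,0.0019,0.077,0,0,-0.5515],
  [-0.0037,0.0019,0.077,0,0,-0.5515],
  [-0.0037,0.0019,0.077,0,0,-0.5515],
])

```text
clock: 24.92
tool_pos: [0.6272, -0.275, 0.0726]
orientation: [-179.9, 0.1, -148.5]
force: [-0.1, 0.6, -0.4]
opening: 0.0877
gripper_force: 0.0
```

Run:
```python
from h import *
o,im,K,T=look(save="w12.png"); print(o["clock"],o["tool_pos"],o["orientation"],o["force"],o["joint_pos"])
P=[]
for n,lo,hi in [("r",(0,120,90),(8,255,255))]:
  for s,c in blobs(im,lo,hi,15)[0]:
    p=cast(K,T,c,.014); print(n,s,np.round(c,1),p[:2])
    if np.hypot(p[0]-.626,p[1]+.275)<.035: P.append(p)
P=np.array(P); c=P.mean(0); d=P[-1]-P[0]; a=np.degrees(np.arctan2(d[1],d[0])); print(c,a)
shift(o,[c[0],c[1],.0035],(a%180)-180)
```

```text
24.925 [ 0.627161   -0.27501459  0.07259128] [-1.79936449e+02  5.22561443e-02 -1.48498381e+02] [-0.06535948  0.61376433 -0.38533701] [-7.40337332e+00  2.83403964e+01 -8.46122029e+00  2.07988349e-02
 -5.31178079e+01 -5.11075078e+01]
r [255, 167, 4, 11, 44] [256.5 172. ] [ 0.60424466 -0.2877583 ]
r [253, 180, 7, 11, 74] [256.  185.2] [ 0.61358303 -0.28244269]
r [253, 212, 7, 12, 80] [256.  217.5] [ 0.63711368 -0.26798458]
r [255, 226, 4, 10, 37] [256.5 230.9] [ 0.6471427  -0.26133686]
r [172, 286, 51, 18, 619] [200.9 292.4] [ 0.72461588 -0.27197021]
[ 0.62552102 -0.27488061  0.014     ] 31.62943793722713
shift [0.0014 0.001  0.0691] rot [-0.0011  0.0009 -0.0022]
```

Request:
carry_out([
  [0.0014,0.001,0.03,0,0,0],
  [0.0014,0.001,0.06,0,0,0],
  [0.0014,0.001,0.069,0,0,0],
  [0.0014,0.001,0.069,0,0,0],
])

```text
clock: 25.48
tool_pos: [0.6249, -0.2751, 0.0028]
orientation: [-180.0, -0.0, -148.4]
force: [-0.0, 0.5, -0.6]
opening: 0.0879
gripper_force: 0.0
```

Request:
carry_out([
  [0,0,0,0,0,0],
  [0,0,0,0,0,0],
  [0,0,0,0,0,0],
  [0,0,0,0,0,0],
  [0,0,0,0,0,0],
], grip=-1)

```text
clock: 26.1
tool_pos: [0.6249, -0.275, 0.003]
orientation: [-180.0, 0.0, -148.4]
force: [-0.7, 1.4, 3.4]
opening: 0.0558
gripper_force: 30.0
```

Request:
carry_out([
  [0,0,-0.05,0,0,0],
  [0,0,-0.11,0,0,0],
  [0,0,-0.165,0,0,0],
  [0,0,-0.21,0,0,0],
  [0,0,-0.21,0,0,0],
])

```text
clock: 26.72
tool_pos: [0.6267, -0.2756, 0.2175]
orientation: [-179.7, 0.3, -148.4]
force: [0.1, 0.3, -0.3]
opening: 0.0559
gripper_force: 30.0
```

Run:
```python
from h import *
o,im,K,T=look(save="w13.png"); print(o["clock"],o["tool_pos"],o["orientation"],o["opening"])
# lug line seen in hand: plane ~ TCP z + 10.5 mm
z=o["tool_pos"][2]+.0105; P=[]
for s,c in blobs(im,(0,120,90),(8,255,255),10)[0]:
    p=cast(K,T,c,z); print(s,np.round(c,1),p[:2]-o["tool_pos"][:2])
shift(o,[.6045,.2597,.215],-152.5)
```

```text
26.725 [ 0.62668095 -0.27563216  0.21746259] [-179.67279717    0.31417997 -148.37747388] 0.05586319433868785
[252, 199, 7, 15, 103] [255.  206.1] [-0.02076437 -0.01276304]
[203, 213, 5, 9, 22] [205.  216.9] [-0.00065932 -0.03307531]
[250, 216, 10, 15, 136] [254.6 223.6] [-0.01174255 -0.00746324]
[228, 228, 5, 4, 12] [229.8 229.7] [-0.00118348 -0.01737052]
[253, 286, 5, 5, 25] [255. 288.] [0.02436457 0.01507886]
shift [-0.2618  0.4675  0.0012] rot [-0.0055  0.0057  0.0719]
```

Request:
carry_out([
  [-0.028,0.05,0,0,0,0.01],
  [-0.057,0.101,0,0,0,0.02],
  [-0.086,0.153,0,0,0,0.03],
  [-0.115,0.205,0,0,0,0.04],
  [-0.144,0.257,0,0,0,0.05],
  [-0.173,0.309,0,0,0,0.06],
  [-0.202,0.36,0,0,0,0.07],
  [-0.231,0.412,0,0,0,0.072],
])

```text
clock: 27.78
tool_pos: [0.6044, 0.1986, 0.2107]
orientation: [180.0, -0.2, -152.5]
force: [0.9, -0.8, -0.2]
opening: 0.0555
gripper_force: 30.0
```

Request:
carry_out([
  [-0.018,0.031,0,0,0,0],
  [-0.034,0.053,0,0,0,0],
  [-0.034,0.053,0,0,0,0],
  [-0.034,0.053,0,0,0,0],
])

```text
clock: 28.28
tool_pos: [0.6111, 0.2589, 0.2117]
orientation: [-180.0, -0.1, -152.6]
force: [-0.7, -0.8, -0.8]
opening: 0.0556
gripper_force: 30.0
```

Run:
```python
from h import *
o,im,K,T=look(save="w14.png"); print(o["clock"],o["tool_pos"],o["orientation"],o["opening"],o["joint_pos"])
shift(o,[.6045,.2597,.165],-152.5)
cv2.imwrite("pics/w14c.png",cv2.resize(im[100:300,160:350],None,fx=3,fy=3,interpolation=cv2.INTER_CUBIC)[:,:,::-1])
```

```text
28.275 [0.61109377 0.25889026 0.21169466] [-1.79986378e+02 -8.85584614e-02 -1.52551830e+02] 0.05562614516417836 [ 3.97546664e+01  2.00566720e+01 -2.00917090e+00 -6.00227086e-03
 -6.80235842e+01 -1.02304235e+02]
shift [0.0054 0.0038 0.0467] rot [-0.0002 -0.0015 -0.0009]
```

Request:
carry_out([
  [0.0054,0.0038,0.01,0,0,0],
  [0.0054,0.0038,0.03,0,0,0],
  [0.0054,0.0038,0.045,0,0,0],
  [0.0054,0.0038,0.055,0,0,0],
  [0.0054,0.0038,0.065,0,0,0],
  [0.0054,0.0038,0.07,0,0,0],
  [0.0054,0.0038,0.07,0,0,0],
])

```text
clock: 29.2
tool_pos: [0.6047, 0.2605, 0.1422]
orientation: [-180.0, -0.0, -152.5]
force: [0.2, -0.4, -0.3]
opening: 0.0561
gripper_force: 30.0
```

Run:
```python
from h import *
o,im,K,T=look(save="w15.png"); print(o["clock"],o["tool_pos"],o["orientation"],o["force"],o["moment"])
shift(o,[.6045,.2597,.134],-152.5)
```

```text
29.2 [0.60466163 0.26053695 0.14224636] [-1.79993222e+02 -2.36700169e-02 -1.52519984e+02] [ 0.19078744 -0.38794308 -0.34854734] [-0.0127161   0.00153634 -0.01867493]
shift [ 0.0005 -0.0007  0.0082] rot [-0.0001 -0.0004 -0.0003]
```

Request:
carry_out([
  [0.0003,-0.0006,0.002,0,0,0],
  [0.0003,-0.0006,0.004,0,0,0],
  [0.0003,-0.0006,0.006,0,0,0],
  [0.0003,-0.0006,0.008,0,0,0],
  [0.0003,-0.0006,0.008,0,0,0],
])

```text
clock: 29.88
tool_pos: [0.6046, 0.2598, 0.1343]
orientation: [-180.0, -0.0, -152.5]
force: [0.2, 0.4, -1.1]
opening: 0.0556
gripper_force: 30.0
```

Request:
carry_out([
  [0,0,0.001,0,0,0],
  [0,0,0.002,0,0,0],
  [0,0,0.003,0,0,0],
  [0,0,0.003,0,0,0],
])

```text
clock: 30.38
tool_pos: [0.6049, 0.26, 0.1323]
orientation: [-180.0, 0.0, -152.5]
force: [-1.6, -0.4, 5.8]
opening: 0.0555
gripper_force: 30.0
```

Request:
carry_out([
  [0,0,0.001,0,0,0],
  [0,0,0.002,0,0,0],
  [0,0,0.003,0,0,0],
])

```text
clock: 30.75
tool_pos: [0.6049, 0.26, 0.1296]
orientation: [-180.0, 0.1, -152.5]
force: [-4.0, 0.0, 6.5]
opening: 0.0553
gripper_force: 30.0
```

Request:
carry_out([
  [0,0,0.001,0,0,0],
  [0,0,0.002,0,0,0],
  [0,0,0.003,0,0,0],
])

```text
clock: 31.12
tool_pos: [0.605, 0.26, 0.1266]
orientation: [-180.0, 0.1, -152.5]
force: [-3.0, -0.4, 6.0]
opening: 0.0554
gripper_force: 30.0
```

Request:
carry_out([
  [0,0,0.001,0,0,0],
  [0,0,0.002,0,0,0],
  [0,0,0.003,0,0,0],
])

```text
clock: 31.5
tool_pos: [0.6049, 0.26, 0.1236]
orientation: [-180.0, 0.1, -152.5]
force: [-3.2, -1.6, 6.6]
opening: 0.0555
gripper_force: 30.0
```

Request:
carry_out([
  [0,0,0.001,0,0,0],
  [0,0,0.002,0,0,0],
  [0,0,0.003,0,0,0],
])

```text
clock: 31.88
tool_pos: [0.6049, 0.26, 0.1206]
orientation: [-180.0, 0.1, -152.5]
force: [-2.5, -0.2, 7.0]
opening: 0.0559
gripper_force: 30.0
```

Request:
carry_out([
  [0,0,0.001,0,0,0],
  [0,0,0.002,0,0,0],
  [0,0,0.003,0,0,0],
])

```text
clock: 32.25
tool_pos: [0.605, 0.26, 0.1176]
orientation: [-180.0, 0.1, -152.5]
force: [-2.3, -0.4, 7.3]
opening: 0.0557
gripper_force: 30.0
```

Request:
carry_out([
  [0,0,0.001,0,0,0],
  [0,0,0.002,0,0,0],
  [0,0,0.003,0,0,0],
])

```text
clock: 32.62
tool_pos: [0.605, 0.26, 0.1148]
orientation: [-180.0, 0.1, -152.5]
force: [-3.9, 0.1, 8.8]
opening: 0.0561
gripper_force: 30.0
```

Request:
carry_out([
  [0,0,0.0007,0,0,0],
  [0,0,0.0014,0,0,0],
  [0,0,0.002,0,0,0],
])

```text
clock: 33.0
tool_pos: [0.6052, 0.2601, 0.1138]
orientation: [-180.0, 0.1, -152.5]
force: [-6.8, 0.5, 16.2]
opening: 0.0554
gripper_force: 30.0
```

Request:
carry_out([
  [0,0,0.0007,0,0,0],
  [0,0,0.0014,0,0,0],
])

```text
clock: 33.25
tool_pos: [0.6053, 0.2602, 0.1137]
orientation: [-180.0, 0.2, -152.5]
force: [-9.9, -1.4, 23.8]
opening: 0.0557
gripper_force: 30.0
```

Request:
carry_out([
  [0,0,-0.0006,0,0,0],
  [0.0007,0.0004,-0.0012,0,0,0],
  [0.0009,0.0005,-0.0013,0,0,0],
  [0.0009,0.0005,-0.0013,0,0,0],
])

```text
clock: 33.75
tool_pos: [0.6049, 0.26, 0.1137]
orientation: [-180.0, 0.2, -152.5]
force: [-2.8, -2.0, 11.1]
opening: 0.0556
gripper_force: 30.0
```

Request:
carry_out([
  [0,0,0.0004,0,0,0],
  [0,0,0.0008,0,0,-0.05],
  [0,0,0.0008,0,0,-0.12],
  [0,0,0.0008,0,0,-0.2],
  [0,0,0.0008,0,0,-0.2],
])

```text
clock: 34.38
tool_pos: [0.6057, 0.2607, 0.1138]
orientation: [-179.9, 0.3, -140.9]
force: [-0.6, -1.8, 14.3]
opening: 0.0558
gripper_force: 30.0
```

Request:
carry_out([
  [0,0,0,0,0,-0.1],
  [0,0,0,0,0,-0.2],
  [0,0,0,0,0,-0.3],
  [0,0,0,0,0,-0.4],
  [0,0,0,0,0,-0.4],
])

```text
clock: 35.0
tool_pos: [0.6057, 0.2607, 0.1138]
orientation: [-179.8, 0.2, -118.0]
force: [-2.0, -0.9, 13.9]
opening: 0.0558
gripper_force: 30.0
```

Run:
```python
from h import *
o=telemetry.get_obs(); print(o["tool_pos"],o["orientation"],o["force"],o["moment"],o["opening"])
shift(o,[.6047,.26,.1137],-74.5)
```

```text
[0.60571696 0.26069022 0.11378079] [-179.8013817     0.23538485 -118.00971189] [-1.95362585 -0.89734637 13.92965532] [-0.30163743  0.56160783 -0.03211001] 0.05581053387558197
shift [0.0011 0.0006 0.0001] rot [-0.0049  0.0026 -0.7594]
```

Request:
carry_out([
  [0,0,0,0,0,-0.1],
  [0,0,0,0,0,-0.2],
  [0,0,0,0,0,-0.3],
  [0,0,0,0,0,-0.4],
  [0,0,0,0,0,-0.4],
])

```text
clock: 35.62
tool_pos: [0.6059, 0.2607, 0.1138]
orientation: [-179.7, 0.1, -95.1]
force: [-0.9, -0.9, 13.4]
opening: 0.0557
gripper_force: 30.0
```

Request:
carry_out([
  [0,0,0,0,0,-0.1],
  [0,0,0,0,0,-0.2],
  [0,0,0,0,0,-0.3],
  [0,0,0,0,0,-0.37],
  [0,0,0,0,0,-0.37],
])

```text
clock: 36.25
tool_pos: [0.6056, 0.2606, 0.1138]
orientation: [-179.7, 0.0, -73.9]
force: [-0.5, -1.0, 13.8]
opening: 0.0553
gripper_force: 30.0
```

Run:
```python
from h import *
o=telemetry.get_obs(); print(o["tool_pos"],o["orientation"],o["force"],o["moment"],o["opening"])
shift(o,[.6047,.26,.1137],-74.5)
```

```text
[0.60562987 0.26059662 0.11375476] [-1.79705372e+02  2.63971803e-02 -7.39233398e+01] [-0.54094127 -1.0385783  13.75057017] [-0.44504094  0.67361348 -0.05023038] 0.055336858387547976
shift [0.0003 0.0011 0.    ] rot [-0.0051  0.0005  0.0101]
```

Request:
carry_out([
  [0,0.0003,-0.001,0,0,0],
  [0,0.0005,-0.002,0,0,0],
  [0,0.0007,-0.003,0,0,0],
  [0,0.0007,-0.004,0,0,0],
  [0,0.0007,-0.004,0,0,0],
])

```text
clock: 36.88
tool_pos: [0.6055, 0.2606, 0.1169]
orientation: [-179.7, 0.0, -74.0]
force: [2.3, -0.3, 7.9]
opening: 0.0555
gripper_force: 30.0
```

Request:
carry_out([
  [0,0,-0.001,0,0,0],
  [0,0,-0.002,0,0,0],
  [0,0,-0.003,0,0,0],
  [0,0,-0.003,0,0,0],
])

```text
clock: 37.38
tool_pos: [0.6053, 0.2606, 0.1194]
orientation: [-179.7, 0.0, -74.0]
force: [4.3, -0.4, 5.8]
opening: 0.0557
gripper_force: 30.0
```

Request:
carry_out([
  [0,0,-0.0007,0,0,0],
  [0,0,-0.0014,0,0,0],
  [0,0,-0.0014,0,0,0],
])

```text
clock: 37.75
tool_pos: [0.6052, 0.2606, 0.1196]
orientation: [-179.7, 0.0, -74.0]
force: [9.3, 1.1, -1.7]
opening: 0.0559
gripper_force: 30.0
```

Request:
carry_out([
  [0,-0.0008,0.0003,0,0,0],
  [0,-0.0014,0.0004,0,0,0],
  [0,-0.0014,0.0004,0,0,0],
])

```text
clock: 38.12
tool_pos: [0.6053, 0.2606, 0.1195]
orientation: [-179.9, 0.0, -74.0]
force: [4.3, 1.1, 4.1]
opening: 0.0556
gripper_force: 30.0
```

Request:
carry_out([
  [0,-0.0006,-0.0004,0,0,0],
  [0,-0.0012,-0.0006,0,0,0],
  [0,-0.0012,-0.0006,0,0,0],
])

```text
clock: 38.5
tool_pos: [0.6054, 0.2605, 0.1194]
orientation: [180.0, 0.0, -74.0]
force: [1.3, 0.9, 5.4]
opening: 0.0557
gripper_force: 30.0
```

Request:
carry_out([
  [0,0,0,0,0,0],
  [0,0,0,0,0,0],
  [0,0,0,0,0,0],
  [0,0,0,0,0,0],
], grip=1)

```text
clock: 39.0
tool_pos: [0.6052, 0.2603, 0.1188]
orientation: [179.9, -0.0, -74.0]
force: [-0.9, 0.2, 0.2]
opening: 0.0864
gripper_force: 0.0
```

Request:
carry_out([
  [0,0,-0.03,0,0,0],
  [0,0,-0.08,0,0,0],
  [0,0,-0.13,0,0,0],
  [0,0,-0.16,0,0,0],
  [0,0,-0.16,0,0,0],
  [0,0,-0.16,0,0,0],
])

```text
clock: 39.75
tool_pos: [0.605, 0.2603, 0.2784]
orientation: [179.9, 0.0, -74.0]
force: [-0.0, -0.0, -0.5]
opening: 0.0879
gripper_force: 0.0
```

Run:
```python
from h import *
o,im,K,T=look(save="w20.png"); print(o["clock"],o["tool_pos"],o["orientation"],o["force"])
for n,lo,hi,z in [("r",(0,120,90),(8,255,255),.13),("w",(0,0,190),(180,40,255),.13),("b",(105,120,60),(125,255,255),.113),("y",(12,90,90),(35,255,255),.012)]:
  for s,c in blobs(im,lo,hi,8)[0]:
    x0,y0,w,h,a=s; p=cast(K,T,(x0+w/2-.5,y0+h/2-.5),z)
    if np.hypot(p[0]-.605,p[1]-.26)<.08: print(n,s,np.round(c,1),p[:2])
print(proj(K,T,[.6045,.26,.1305]))
```

```text
39.75 [0.60498122 0.26028837 0.27844131] [ 1.79933871e+02  6.89925828e-03 -7.40355510e+01] [-0.01176461 -0.02331998 -0.47008736]
r [254, 151, 2, 7, 14] [254.5 154. ] [0.61167836 0.23731985]
r [252, 188, 6, 5, 25] [254.2 189.9] [0.60041457 0.27663778]
r [254, 196, 2, 6, 12] [254.5 198.5] [0.597625   0.28637522]
w [274, 116, 9, 8, 33] [278.5 118.9] [0.59810318 0.19555979]
w [236, 125, 3, 8, 9] [237.2 128.7] [0.63688974 0.21630169]
w [214, 127, 11, 13, 74] [218.9 133.3] [0.65400273 0.22608451]
w [240, 128, 2, 7, 9] [240.6 130.9] [0.63266365 0.21779403]
w [232, 143, 9, 15, 63] [235.8 150.9] [0.63204551 0.23862724]
w [228, 148, 53, 56, 1429] [254.1 175.6] [0.6055882 0.2605889]
w [258, 168, 10, 12, 36] [262.4 171.4] [0.59718667 0.25580629]
w [242, 170, 16, 13, 102] [249.  176.5] [0.61022365 0.26251245]
w [284, 174, 9, 8, 47] [287.7 177.5] [0.56868195 0.25240076]
b [267, 175, 3, 8, 12] [268.1 178.1] [0.58759849 0.26388214]
y [279, 147, 9, 4, 26] [283.2 148.6] [0.56706419 0.23864015]
y [222, 159, 9, 4, 23] [225.6 160.2] [0.64430708 0.27971456]
y [242, 162, 24, 10, 110] [252.2 166.4] [0.60183086 0.27719153]
y [248, 177, 19, 11, 80] [258.4 183.2] [0.58990193 0.29927968]
[255.09223159 175.38226003]
```

```bash
python3 -c "
from plant import workorder
print(workorder.close_job())"
```

```text
the job is handed in; nothing more can be done
None
```

I handed the job in at about 40 s with the spacer, washer and retainer on the spindle. The retainer is turned about 78° from the slots, and a 1.4 mm upward pull moved it only 0.2 mm, so it is locked. Peak vertical wrist force was 23.8 N (about 26 N counting the sideways part), and I got no pass/fail result back.

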